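# Hang the yellow tool shelf on the slotted upright

### The job

Hang the yellow driver shelf on the slotted upright of the repair bench: feel for the two slots, press both hook tabs straight in until the back plate is flush with the strip, then push the shelf down until the side catches snap over it and the green pin is fully pressed. Be gentle, as the thin strip bends if it is forced; let go at the end and leave everything else where it is.

Things in the scene. Friction and masses are not known exactly. Their poses are not given: they have to be found in the camera images.
- grip (a point): Centre, half-way up, of the grip rib of the loose yellow driver shelf (about 0.25 kg), which starts standing upright on the bench. Axes: x out from the back plate (away from the tabs), y sideways, z up. The rib is 12 mm thick (y), spans x -22 to +33 mm and z -34 to +12 mm from this point; grasp it across y here. Below it the shelf plate (64 mm wide, x -16 to +54, z -38 to -32).
- back (a point): Middle of the lower edge of the shelf's back face, 26 mm behind and 38 mm below the grip point; axes likewise. The back plate rises 74 mm from here, 28 mm wide, 4 mm thick; a round bump at each lower corner widens it to 34 mm (bumps 0 to 10 mm up).
- tab_low (a point): Root (on the back face, mid-height of the neck) of the lower hook tab, 18 mm above the lower edge; a like tab sits 40 mm higher. Tabs are steel, 6 mm wide, and stick out 13 mm to -x. The neck is 10 mm high; the hook at its end hangs 11 mm below the neck, with a 6.5 mm gap between hook and back plate.
- upright: The fixed upright, origin under its foot (at the bench) straight below the slotted face. x points out of that face, away from the robot; y sideways, z up. Foot 120 x 120 x 12 mm; grey post 50 mm wide, 30 mm deep, 170 mm tall, open behind the slots. It carries a thin strip, catches and pin: over 40 N of total contact force spoils it; 4 to 8 N is enough to feel it.
- seat (a point): NOMINAL seat, 110 mm above the upright's origin, on its face: where the shelf's point back comes when hung, axes parallel. BUT the aluminium strip (50 mm wide, 4 mm thick, from 35 mm below to 86 mm above the seat) is clamped anywhere from 12 mm too low to 12 mm too high, together with slots, catches and pin; no reading shows it: find the slots by feel or by eye.
- face (a point): Point on the strip's face between the slots, 45 mm above the nominal seat. Slots are 10 mm wide, from 13 to 37 and 53 to 77 mm above the TRUE seat. The tabs go in only with the shelf 11 to 14 mm above its true seat; elsewhere they stop on the face with the plate still 13 mm off it. Once in, the shelf goes down to its seat, the hooks behind the strip.
- catch_l (a joint): Sprung black catch on the strip at the upright's +y side (m; 0 at rest, grows as pushed aside). Both catches stick out 6.3 mm from the face, noses 11 mm above the true seat. The bumps at the shelf's lower corners push them 2 mm aside on the way down (about 5 to 12 N in all); they close again above the bumps.
- catch_r (a joint): The same catch at the -y side.
- seat_pin (a joint): Green sprung tell-tale pin under the plate (travel in m): 0 free, about 0.005 when the shelf is down on its seat.
- reel_c (a point): White plastic solder reel standing flat, 56 mm across, 36 mm high, its centre; leave it alone.
- meter: Red multimeter, 150 x 75 x 32 mm, origin under its centre; leave it alone.
- flux: Bottle with red cap, 40 mm across, 85 mm high, origin under its centre; leave it alone.
- jar: Jar with steel lid, 60 mm across, 65 mm high, origin under its centre; leave it alone.
- driver: Blue screwdriver lying down, 170 mm long; leave it alone.
- tip_tin: Brass bowl, 70 mm across, 30 mm high, origin under its centre; leave it alone.
- blank: Flat aluminium blanking plate, 40 x 100 x 4 mm; leave it alone.
There are look-alikes about, which are no part of the job. What is shaped like the upright but purple is not meant.

How it is judged:
On the way:
1. both tabs are in: the back plate is up against the strip (within 4 mm), above the seat (x of grip in the frame of seat below 0.03 m and z of grip in the frame of seat above 0.033 m and y of grip in the frame of seat between -0.005 and 0.005 m and value of joint seat_pin below 0.0015 m), for 0.05 s.
At the end, for the whole second after the job is handed in: The shelf hangs on the upright by both tabs, released: green pin pressed at least 3.5 mm, both catches closed again (less than 1 mm), back plate within 4 mm of the strip's face, centred within 4 mm, upright within 0.1 rad (value of joint seat_pin above 0.0035 m and value of joint each of catch_l, catch_r below 0.001 m and x of grip in the frame of seat between 0.021 and 0.03 m and y of grip in the frame of seat between -0.004 and 0.004 m and z of grip in the frame of seat between 0.022 and 0.054 m and angle between grip's own z axis and vertical below 0.1 rad and angle between the x axis of grip and the x axis of seat, either way round below 0.12 rad); the robot touches nothing.
It fails at once if the upright or its strip is forced with more than 40 N (contact force between upright and anything else above 40 N).
It fails at once if a bystander is moved by more than 30 mm (distance of any of reel_c, meter, flux, jar, driver, tip_tin, blank from where it was at the start of the episode above 0.03 m).
It also fails if it takes over 64 s, if anything falls off the work surface, if the arm or the gripper's body presses on something with over 40 N, if the wrist force passes 120 N, or if a joint passes its speed limit or range.

### The arm

A 6-joint arm with a two-finger parallel gripper is mounted at the origin on the work surface. World frame = base frame: x ahead of the robot, y to its left, z up, the work surface at z = 0. Lengths are in m, angles in rad, forces in N, time in s.
With the tool pointing down it reaches from about 0.425 to 0.95 m from the base axis. Payload 3.5 kg.
Tool frame: the origin (TCP) lies on the centre line of the jaws, within the pads' length; the fingertips stand 19 mm ahead of it and the grasp point (between the pads) is the TCP (manip.finger_overhang is the z of the fingertips in the tool frame, in m); z points along the fingers, y is the line along which they close (so a half turn about z gives the same grasp; the last joint's range is limited). The gripper opens to 85 mm and grips with 20 to 120 N. Pads are 22 mm wide; open, the fingers measure 114 mm over their backs; the gripper's body (76 mm by 85 mm) begins 54 mm behind the grasp point. The pads swing forward as they close: fully open they stand 13 mm farther back than shut.
Start: joints at [-1.405, 0.286, 1.577, -0, 1.279, -0.15], TCP at [0.21, -0.642, 0.25] pointing down, gripper open.
Joint ranges: [-2.77, 2.77], [-0.9, 2.22], [0.21, 2.48], [-1.53, 4.67], [0.24, 2.81], [-2.84, 2.84]. Speed limits (rad/s): [2.79, 2.79, 3.14, 3.14, 3.14, 3.14].

### API

Orientations are given as a 3x3 rotation matrix whose columns are the frame's x, y, z axes.
In Python, from rig import manip gives the robot as it stands.
- The arm moves only by the tool apply_moves, never from a script. Its argument "commands" is a list of rows, each a list of 7 numbers: the turn, a rotation vector about the world's x, y, z in rad, then the shift along the world's x, y, z in mm, then the opening, from -1 (shut) to 1 (fully open), so that 0 is half open. A call has 1 to 10 rows; each row shifts and turns the commanded pose from where the row before left it; what a row does not reach is not made up. A row lasts 1/10 s, in which the tool goes at most 50 mm and 8.59 degrees, less where a joint would pass 70% of its speed; a pose out of reach is approached as far as the arm can. A call is refused whole if a number of a shift passes 50 or a number of a turn 0.15, either way. A call with a gripper value outside its range is refused whole. The fingers move at their own pace and stop on an object; "grip_force" is the grip in N (left out, the last holds). Time passes only in rows, so rows that do not move let the fingers close. It gives the time, the measured TCP pose, the force, the opening and the grip force at its end, in the units of the state.
- manip.sense(): the state, without advancing time (a new reading comes with each control period).
- manip.grab_frame(name): name is "side" or "top" or "wrist"; returns a dict with "color" (384x512x3 uint8, red, green, blue), "vfov" (degrees; the focal length in pixels is half the picture's height over the tangent of half this angle, whatever the lens; pixels are square), "cx", "cy" (the principal point, pixels), "camera_from_world" (4x4, takes a point from world to camera coordinates). Camera axes: x right, y up, looking along -z (the intrinsics and any distortion apply to the point x, -y, -z); pixel columns grow to the right and rows downward; lengths in m; the calibration is good to about 2 mm. A picture is of the moment at which its call begins. There is no depth.
- manip.sign_off(): hands the job in; it is judged then, once.
The state is a dict: "clock": time; "joint_pos": joint angles; "joint_vel": joint speeds; "effort": joint torques, N m; "ee_pos": TCP position; "tcp_rot": TCP orientation; "contact_force": force on the tool from outside, world axes, zero at the start; "ft_torque": the same for the moment, N m; "opening": finger opening in m; "grip_force": force on a finger pad.
Only numpy, scipy, OpenCV 4.12 (cv2) and the standard library are available. Lean on these libraries where they do the work, as an engineer would, in place of code of your own. Each camera call takes 0.05 s, during which the arm holds its last target. There are 200 camera calls.

## Working session

There is one attempt and no reset: what is moved stays moved. The work goes in short steps, Python scripts to look and compute and a tool call to move; the robot and the scene stay as the last step left them, time stands still between calls to the robot, and variables do not carry over. Pictures are saved under pics/ and viewed, at most 10 in all, crops included, and the job is handed in when it is done.

Besides the shell and the picture viewer there is one more tool, called after "Emit:" as name([rows], argument=value, ...), one row to a line, values as JSON. apply_moves: Moves the arm, as the interface text tells. Its arguments: {"type":"object","properties":{"commands":{"type":"array","items":{"type":"array","items":{"type":"number"}}},"grip_force":{"type":"number"}},"required":["commands"]}

```bash
mkdir -p pics; cat > h.py <<'E'
import numpy as np, cv2
from rig import manip
def grab(n,save=None):
    f=manip.grab_frame(n)
    if save: cv2.imwrite('pics/'+save+'.png',f['color'][:,:,::-1])
    return f
def cam(f):
    M=np.array(f['camera_from_world']); fl=192/np.tan(np.radians(f['vfov'])/2)
    return M,fl,f['cx'],f['cy']
def ray(f,u,v):
    M,fl,cx,cy=cam(f); d=np.array([(u-cx)/fl,-(v-cy)/fl,-1.]); R=M[:3,:3]
    return -R.T@M[:3,3], R.T@d/np.linalg.norm(d)
def onz(f,u,v,z):
    o,d=ray(f,u,v); return o+d*(z-o[2])/d[2]
def proj(f,p):
    M,fl,cx,cy=cam(f); c=M[:3,:3]@np.array(p)+M[:3,3]; return np.array([cx-fl*c[0]/c[2],cy+fl*c[1]/c[2]])
def two(f,a,g,b):
    o,d=ray(f,*a);p,e=ray(g,*b); A=np.stack([d,-e],1); t=np.linalg.lstsq(A,p-o,rcond=None)[0]
    x,y=o+d*t[0],p+e*t[1]; return (x+y)/2,np.linalg.norm(x-y)
E
python3 - <<'E'
from h import *
a=grab('side','side0');b=grab('top','top0')
for f in(a,b): print([k for k in f], f['vfov'],f['cx'],f['cy'],np.round(ray(f,256,192),3))
s=manip.sense();print(s['clock'],s['ee_pos'],s['contact_force'],manip.finger_overhang)
E
```

```text
['color', 'vfov', 'cx', 'cy', 'camera_from_world'] 48.94652330134502 251.84751604943983 190.8606379920091 [[ 0.401 -0.844  0.714]
 [ 0.158  0.803 -0.575]]
['color', 'vfov', 'cx', 'cy', 'camera_from_world'] 57.03537682219968 255.55269322329946 190.2672838988732 [[ 0.38   0.003  1.019]
 [ 0.179  0.006 -0.984]]
0.1 [ 0.2095739  -0.64106583  0.24904757] [-0.63268567  0.26667752 -0.00125753] 0.019
```

View pics/side0.png

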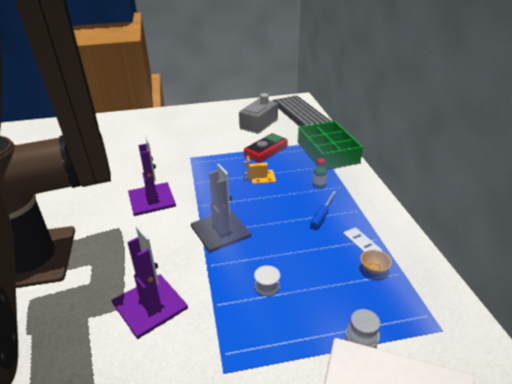

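View pics/top0.png

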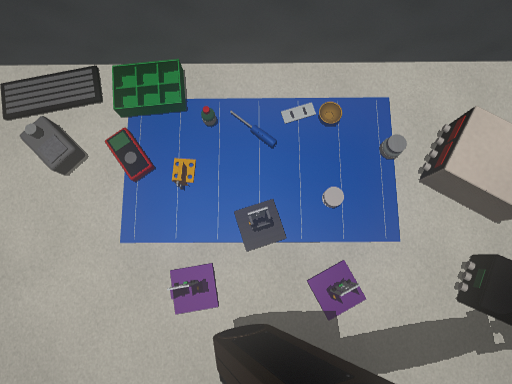

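The side view shows the grey upright with its foot at about (220,230), the yellow shelf at (260,172) and two purple look-alikes at (150,195) and (147,295). The top view shows the upright at (260,222), the shelf at (183,171) and the purple ones at (193,288) and (337,290).
Candidates in the top view:
- **Upright:** grey (260,222) against purple (193,288) and (337,290). I choose grey.
- **Shelf:** only the yellow object (183,171). The white-grey blank at (298,113) and the brass bowl at (330,113) are not it.

I'll check this choice in one close crop.

```bash
python3 - <<'E'
from h import *
a=grab('side');b=grab('top')
def cr(f,u,v,w,h,s): return cv2.resize(f['color'][v-h//2:v+h//2,u-w//2:u+w//2,::-1],None,fx=s,fy=s,interpolation=cv2.INTER_CUBIC)
im=np.vstack([np.hstack([cr(b,183,171,50,40,8),cr(b,260,222,50,40,8)]),np.hstack([cr(a,260,172,50,35,8),cv2.resize(cr(a,222,205,66,90,1),(205,280),interpolation=cv2.INTER_CUBIC),np.zeros((280,195,3),np.uint8)])])
cv2.imwrite('pics/crop1.png',im);print(im.shape)
hsv=cv2.cvtColor(b['color'],cv2.COLOR_RGB2HSV)
def rect(m,name,z,box,f):
    k=np.zeros_like(m);k[box[1]:box[3],box[0]:box[2]]=m[box[1]:box[3],box[0]:box[2]]
    c=max(cv2.findContours(k,0,2)[0],key=cv2.contourArea);r=cv2.minAreaRect(c)
    print(name,cv2.contourArea(c),np.round(r[0],1)); q=np.array([onz(f,u,v,z) for u,v in cv2.boxPoints(r)]);print(np.round(q,4).tolist(),'ctr',np.round(q.mean(0),4),'sides',np.linalg.norm(q[1]-q[0]).round(4),np.linalg.norm(q[2]-q[1]).round(4),'ang',[np.degrees(np.arctan2(*(q[i+1]-q[i])[[1,0]])).round(1) for i in (0,1)])
y=cv2.inRange(hsv,(12,120,90),(32,255,255)); rect(y,'shelfplate z=6mm',.006,(160,150,210,200),b)
blue=cv2.inRange(hsv,(100,130,60),(125,255,255)); g=cv2.morphologyEx(255-blue,cv2.MORPH_OPEN,np.ones((5,5))); rect(g,'foot z=12mm',.012,(225,190,300,239),b)
g2=((hsv[:,:,1]<80)).astype(np.uint8)*255; rect(cv2.morphologyEx(g2,cv2.MORPH_OPEN,np.ones((5,5))),'foot grey',.012,(225,190,300,255),b)
E
```

```text
Traceback (most recent call last):
ValueError: all the input array dimensions except for the concatenation axis must match exactly, but along dimension 0, the array at index 0 has size 272 and the array at index 1 has size 280
```

```bash
cat > m.py <<'E'
from h import *
def rect(m,name,z,box,f):
    k=np.zeros_like(m);k[box[1]:box[3],box[0]:box[2]]=m[box[1]:box[3],box[0]:box[2]]
    c=max(cv2.findContours(k,0,2)[0],key=cv2.contourArea);r=cv2.minAreaRect(c)
    print(name,cv2.contourArea(c),np.round(r[0],1)); q=np.array([onz(f,u,v,z) for u,v in cv2.boxPoints(r)]);print(np.round(q,4).tolist(),'ctr',np.round(q.mean(0),4),'sides',np.linalg.norm(q[1]-q[0]).round(4),np.linalg.norm(q[2]-q[1]).round(4),'ang',[np.degrees(np.arctan2(*(q[i+1]-q[i])[[1,0]])).round(1) for i in (0,1)])
E
python3 - <<'E'
from m import *
a=grab('side');b=grab('top')
def cr(f,u,v,w,h,s): return cv2.resize(f['color'][v-h//2:v+h//2,u-w//2:u+w//2,::-1],(int(w*s),int(h*s)),interpolation=cv2.INTER_CUBIC)
def fit(i): 
    o=np.zeros((300,400,3),np.uint8);i=i[:300,:400];o[:i.shape[0],:i.shape[1]]=i;return o
im=np.vstack([np.hstack([fit(cr(b,183,171,48,36,8)),fit(cr(b,260,222,66,50,6))]),np.hstack([fit(cr(a,260,172,48,36,8)),fit(cr(a,222,205,66,90,3.3))])])
cv2.imwrite('pics/crop1.png',im)
hsv=cv2.cvtColor(b['color'],cv2.COLOR_RGB2HSV)
y=cv2.inRange(hsv,(12,120,90),(32,255,255)); rect(y,'shelfplate z=6mm',.006,(160,150,210,200),b)
blue=cv2.inRange(hsv,(100,130,60),(125,255,255)); g=cv2.morphologyEx(255-blue,cv2.MORPH_OPEN,np.ones((5,5))); rect(g,'foot z=12mm',.012,(225,190,300,239),b)
g2=((hsv[:,:,1]<80)).astype(np.uint8)*255; rect(cv2.morphologyEx(g2,cv2.MORPH_OPEN,np.ones((5,5))),'foot grey',.012,(225,190,300,255),b)
E
```

```text
shelfplate z=6mm 344.5 [183.4 169.7]
[[0.6015, 0.2568, 0.006], [0.6688, 0.2549, 0.006], [0.6636, 0.1891, 0.006], [0.5965, 0.1918, 0.006]] ctr [0.6326 0.2232 0.006 ] sides 0.0673 0.066 ang [np.float64(-1.7), np.float64(-94.5)]
foot z=12mm 1430.0 [259.7 224.2]
[[0.5089, 0.0745, 0.012], [0.5458, -0.0418, 0.012], [0.4319, -0.0761, 0.012], [0.3964, 0.0379, 0.012]] ctr [ 0.4708 -0.0014  0.012 ] sides 0.122 0.119 ang [np.float64(-72.4), np.float64(-163.2)]
foot grey 2405.5 [262. 227.]
[[0.5403, 0.0983, 0.012], [0.5394, -0.1152, 0.012], [0.3862, -0.1113, 0.012], [0.3868, 0.0963, 0.012]] ctr [ 0.4632 -0.008   0.012 ] sides 0.2135 0.1533 ang [np.float64(-90.2), np.float64(178.5)]
```

View pics/crop1.png

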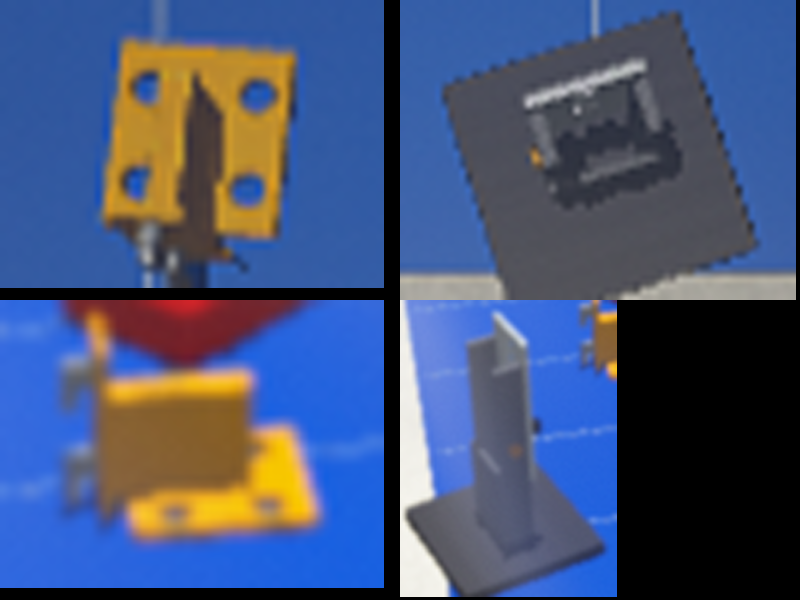

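The crop confirms both choices. The yellow shelf has its grey hook tabs pointing toward the robot (-x) and its rib along x. The grey upright has its aluminium strip on the far side, about +17° yaw. First I move up and outward.

Emit:
apply_moves([
  [0,0,0,40,20,20,1],
  [0,0,0,40,40,20,1],
  [0,0,0,40,40,20,1],
  [0,0,0,40,40,20,1],
  [0,0,0,40,40,10,1],
  [0,0,0,40,40,0,1],
  [0,0,0,40,40,0,1],
  [0,0,0,40,40,0,1],
  [0,0,0,40,40,0,1],
  [0,0,0,30,40,0,1],
])

```text
clock: 1.3
ee_pos: [0.5573, -0.3039, 0.329]
tcp_rot: [[0.951, 0.31, 0.0], [0.31, -0.951, -0.0], [0.0, 0.0, -1.0]]
contact_force: [0.2, 0.2, 0.5]
opening: 0.0852
grip_force: 0.0
```

Emit:
apply_moves([
  [0,0,0,10,45,0,1],
  [0,0,0,0,45,0,1],
  [0,0,0,0,45,0,1],
  [0,0,0,0,45,0,1],
  [0,0,0,0,45,0,1],
  [0,0,0,0,45,0,1],
  [0,0,0,0,45,0,1],
  [0,0,0,0,45,0,1],
  [0,0,0,0,45,0,1],
  [0,0,0,0,45,0,1],
])

```text
clock: 2.3
ee_pos: [0.5655, 0.1465, 0.3292]
tcp_rot: [[0.951, 0.311, 0.001], [0.311, -0.951, 0.0], [0.001, 0.0, -1.0]]
contact_force: [1.0, 0.0, 0.2]
opening: 0.0853
grip_force: 0.0
```

Emit:
apply_moves([
  [0,0,-0.096,12,19,-20,1],
  [0,0,-0.096,12,19,-20,1],
  [0,0,-0.096,12,20,-20,1],
  [0,0,-0.096,12,20,-20,1],
  [0,0,0,0,0,0,1],
  [0,0,0,0,0,0,1],
])

```text
clock: 2.9
ee_pos: [0.6135, 0.2227, 0.2483]
tcp_rot: [[0.998, -0.066, -0.002], [-0.066, -0.998, -0.001], [-0.002, 0.001, -1.0]]
contact_force: [-0.8, 0.4, 0.1]
opening: 0.0856
grip_force: 0.0
```

```bash
python3 - <<'E'
from m import *
w=grab('wrist');a=grab('side');b=grab('top')
for n,f in (('w',w),('s',a),('t',b)): np.save(n+'1.npy',f,allow_pickle=True)
s=manip.sense();print(s['ee_pos'],np.round(s['tcp_rot'],3).tolist(),w['vfov'],ray(w,256,192))
sc=cv2.resize(a['color'][150:250,185:255,::-1],None,fx=5,fy=5,interpolation=cv2.INTER_CUBIC)[:500]
im=np.zeros((500,800,3),np.uint8);im[:500,:350]=sc;im[:338,350:]=cv2.resize(w['color'][:,:,::-1],(450,338))
cv2.imwrite('pics/w1.png',im)
E
```

```text
[0.61432758 0.22202017 0.25081745] [[0.998, -0.068, 0.003], [-0.068, -0.998, 0.0], [0.003, -0.0, -1.0]] 71.81741983159311 (array([0.68106939, 0.21785961, 0.37186231]), array([-0.25465285,  0.03203279, -0.96650185]))
```

View pics/w1.png

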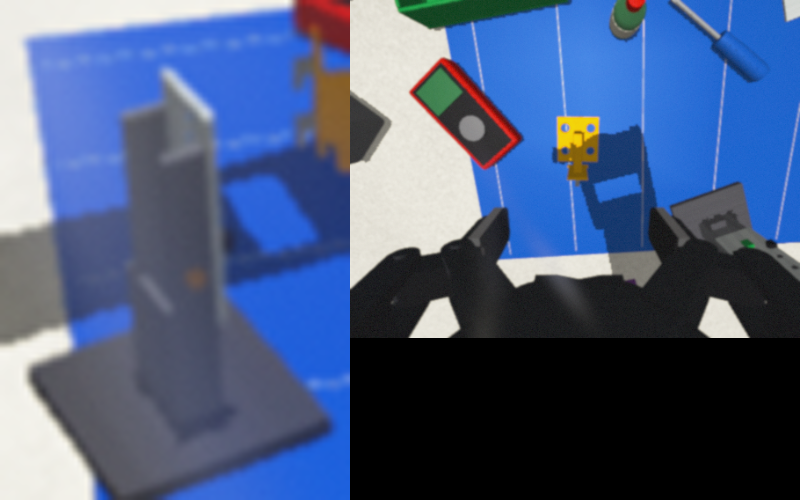

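The left part shows the strip's top corners at side pixels of about (218,164) for the +y end and (227.6,172) for the -y end. The wrist view shows the shelf plate at about (260,158) full-res, ahead of and between the open fingers.

```bash
python3 - <<'E'
from m import *
L=lambda n:np.load(n+'1.npy',allow_pickle=True).item()
w,a,b=L('w'),L('s'),L('t')
for n,p,q in (('+y',(218,164),(247.8,213.2)),('-y',(227.7,172),(268.3,207.6))):
    x,e=two(a,p,b,q);print(n,np.round(x,4),e.round(4))
def plane(f,m,z,box,name):
    k=np.zeros_like(m);k[box[1]:box[3],box[0]:box[2]]=m[box[1]:box[3],box[0]:box[2]]
    c=max(cv2.findContours(k,0,1)[0],key=cv2.contourArea)[:,0]
    P=np.array([onz(f,u,v,z)[:2] for u,v in c]).astype(np.float32)*1000
    r=cv2.minAreaRect(P);print(name,np.round(r,1) if 0 else r); return P
for n,f,box in (('w',w,(215,120,310,215)),('t',b,(160,150,210,200))):
    hsv=cv2.cvtColor(f['color'],cv2.COLOR_RGB2HSV)
    y=cv2.inRange(hsv,(12,120,40),(34,255,255)); yb=cv2.inRange(hsv,(12,120,170),(34,255,255))
    plane(f,y,.006,box,n+' all');P=plane(f,yb,.006,box,n+' bright')
    # front edge fit
    xm=np.percentile(P[:,0],97); F=P[P[:,0]>xm-8]; F=F[(F[:,1]>P[:,1].min()+6)&(F[:,1]<P[:,1].max()-6)]
    k=np.polyfit(F[:,1],F[:,0],1);print('front yaw',np.degrees(np.arctan(-k[0])).round(2),'x',F[:,0].mean(),'ymid',P[F.any(1) if 0 else slice(None),1].min(),P[:,1].max())
hsv=cv2.cvtColor(b['color'],cv2.COLOR_RGB2HSV)
bl=cv2.inRange(hsv,(95,110,25),(130,255,255));g=cv2.morphologyEx(255-bl,cv2.MORPH_OPEN,np.ones((3,3)))
plane(b,g,.012,(225,190,300,240),'foot top')
print('proj grip in w, side',proj(w,(.6136,.2242,.05)),proj(a,(.6136,.2242,.05)))
E
```

```text
+y [0.4805 0.0273 0.1862] 0.0003
-y [ 0.4951 -0.0214  0.1908] 0.0037
w all ((616.77294921875, 224.11709594726562), (63.02634811401367, 100.73259735107422), 84.8705062866211)
w bright ((641.918701171875, 222.16636657714844), (63.55128860473633, 48.92446517944336), 86.2585220336914)
front yaw -3.74 x 666.4401 ymid 189.44392 255.37872
t all ((631.3853149414062, 222.9966583251953), (64.41693115234375, 69.52159118652344), 85.50096130371094)
t bright ((643.17626953125, 222.7269744873047), (63.10478591918945, 45.97020721435547), 85.50096130371094)
front yaw -3.1 x 664.261 ymid 189.60576 254.32552
foot top ((469.9621276855469, -1.4224166870117188), (118.02410888671875, 119.79127502441406), 17.690185546875)
proj grip in w, side [258.51453845 178.2740565 ] [256.30989683 164.25257161]
```

Emit:
apply_moves([
  [0,0,0,0,2,-35,1],
  [0,0,0,0,0,-35,1],
  [0,0,0,0,0,-35,1],
  [0,0,0,0,0,-30,1],
  [0,0,0,0,0,-30,1],
  [0,0,0,0,0,-25,1],
  [0,0,0,0,0,-15,1],
  [0,0,0,0,0,-3,1],
  [0,0,0,0,0,0,1],
])

```text
clock: 3.95
ee_pos: [0.6145, 0.2244, 0.0419]
tcp_rot: [[0.998, -0.068, 0.001], [-0.068, -0.998, 0.0], [0.001, -0.0, -1.0]]
contact_force: [0.6, 0.0, -0.1]
opening: 0.0852
grip_force: 0.0
```

Emit:
apply_moves([
  [0,0,0,0,0,0,-1],
  [0,0,0,0,0,0,-1],
  [0,0,0,0,0,0,-1],
  [0,0,0,0,0,0,-1],
  [0,0,0,0,0,0,-1],
  [0,0,0,0,0,0,-1],
], grip_force=60)

```text
clock: 4.55
ee_pos: [0.6142, 0.2247, 0.0415]
tcp_rot: [[0.998, -0.068, 0.001], [-0.068, -0.998, 0.0], [0.001, -0.0, -1.0]]
contact_force: [0.0, -0.5, 2.3]
opening: 0.0113
grip_force: 60.7
```

Emit:
apply_moves([
  [0,0,0,0,0,10,-1],
  [0,0,0,0,0,30,-1],
  [0,0,0.05,0,-10,35,-1],
  [0,0,0.08,-10,-30,35,-1],
  [0,0,0.08,-10,-40,4,-1],
  [0,0,0.08,-10,-40,0,-1],
  [0,0,0.08,-10,-40,0,-1],
  [0,0,0,-11,-28,0,-1],
  [0,0,0,0,-10,0,-1],
  [0,0,0,0,0,0,-1],
])

```text
clock: 5.55
ee_pos: [0.5625, 0.0256, 0.1548]
tcp_rot: [[0.956, 0.295, -0.001], [0.295, -0.956, 0.0], [-0.0, -0.0, -1.0]]
contact_force: [-0.1, -0.7, -2.6]
opening: 0.011
grip_force: 59.9
```

```bash
python3 - <<'E'
from m import *
w=grab('wrist');a=grab('side');b=grab('top')
for n,f in (('w',w),('s',a),('t',b)): np.save(n+'2.npy',f,allow_pickle=True)
s=manip.sense();print(s['clock'],s['ee_pos'],np.round(s['tcp_rot'],3).tolist(),s['contact_force'],s['opening'])
print(np.degrees(np.arctan2(s['tcp_rot'][1][0],s['tcp_rot'][0][0])))
im=np.zeros((600,800,3),np.uint8)
im[:600,:360]=cv2.resize(a['color'][140:240,205:265,::-1],(360,600),interpolation=cv2.INTER_CUBIC)
im[:300,360:760]=cv2.resize(w['color'][:,:,::-1],(400,300))
im[300:600,360:760]=cv2.resize(b['color'][180:240,220:300,::-1],(400,300),interpolation=cv2.INTER_CUBIC)
cv2.imwrite('pics/w2.png',im)
E
```

```text
5.7 [0.56306454 0.02761369 0.15494654] [[0.955, 0.298, -0.0], [0.298, -0.955, 0.001], [0.0, -0.001, -1.0]] [-0.18629007 -0.15833475 -2.46119139] 0.01093624776893607
17.335990622658127
```

View pics/w2.png

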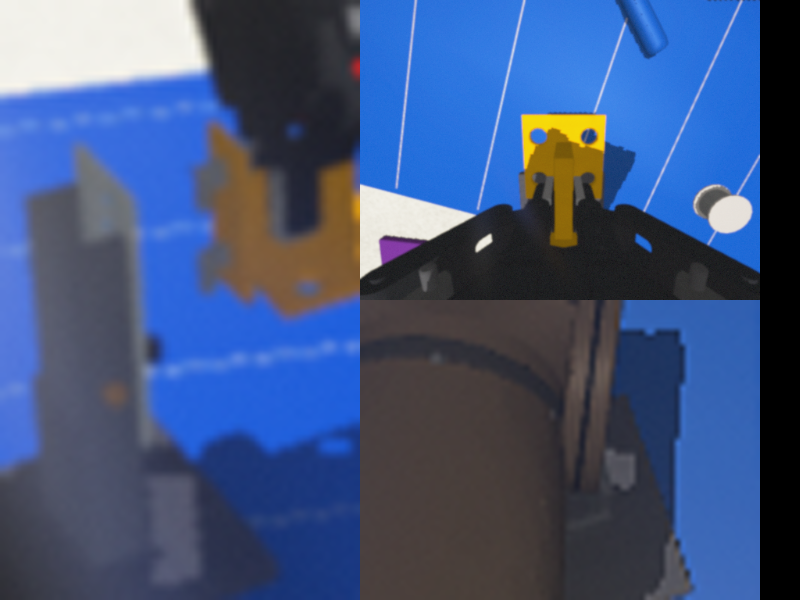

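The side crop shows the shelf upright in the hand, its tabs facing the strip at about (240,172) and (240,185). The strip's -y top corner is at (227.2,171.7) and the -y catch at (230.3,198.3). The wrist view shows the rib held centrally, with the shelf square to the gripper.

```bash
python3 - <<'E'
from m import *
L=lambda n:np.load(n+'2.npy',allow_pickle=True).item()
a=L('s');w=L('w')
c,s=np.cos(np.radians(17.3)),np.sin(np.radians(17.3));X=np.array([c,s,0]);Y=np.array([-s,c,0]);Z=np.array([0,0,1.])
tcp=np.array([.5631,.0276,.1550]);grip=tcp-.003*X-.0035*Z
def pt(o,x,y,z): return o+X*x+Y*y+Z*z
def zat(u,v,p):  # point on ray closest to vertical line through p
    o,d=ray(a,u,v); A=np.stack([d,-Z],1);t=np.linalg.lstsq(A,np.array([p[0],p[1],0])-o,rcond=None)[0];r=o+d*t[0];return r, (r-p)[:2]@np.array([d[1],-d[0]])/np.hypot(*d[:2])
for n,q in (('backtop -y',pt(grip,-.026,-.014,.036)),('low tab hook end',pt(grip,-.039,-.003,-.012)),('bottom -y back',pt(grip,-.026,-.017,-.038)),('plate fr corner',pt(grip,.054,-.032,-.038))): print(n,q.round(4),proj(a,q).round(1))
print('obs backtop',zat(240,160.8,pt(grip,-.026,-.014,.036)))
seat=np.array([.4877,.0037,.110])
print('strip top -y',zat(227.2,171.7,pt(seat,0,-.025,0)),'catch',zat(231,198.3,pt(seat,.0063,-.02,0)),'bottom',zat(229.2,214.2,pt(seat,0,-.025,0)))
print('strip top +y',zat(218,164.2,pt(seat,0,.025,0)))
for z in (-.012,-.007,0): print(z,proj(a,pt(seat,0,-.025,.086+z)).round(1),proj(a,pt(seat,0,-.025,-.035+z)).round(1),proj(a,pt(seat,.0,.025,.086+z)).round(1),'posttop',proj(a,pt(seat,-.004,-.025,.06)).round(1))
# lateral: yellow plate centre in wrist vs hand: rays at grip height
hsv=cv2.cvtColor(w['color'],cv2.COLOR_RGB2HSV);yb=cv2.inRange(hsv,(12,120,170),(34,255,255))
k=max(cv2.findContours(yb,0,1)[0],key=cv2.contourArea)[:,0]
P=np.array([onz(w,u,v,.1195) for u,v in k])-grip;Q=np.stack([P@X,P@Y],1).astype(np.float32)*1000
print(cv2.minAreaRect(Q),Q.min(0),Q.max(0))
E
```

```text
backtop -y [0.5396 0.0056 0.1875] [243.8 165.2]
low tab hook end [0.5239 0.0122 0.1395] [237.6 181.2]
bottom -y back [0.5405 0.0027 0.1135] [245.3 191.2]
plate fr corner [0.6213 0.0122 0.1135] [276. 185.]
obs backtop (array([0.53114115, 0.00689754, 0.20002054]), np.float64(-0.008531830976320945))
strip top -y (array([ 0.49593891, -0.02026156,  0.19131333]), np.float64(0.0008098451152486876)) catch (array([ 0.50181699, -0.01378289,  0.10962405]), np.float64(0.0021702690119805145)) bottom (array([ 0.49415811, -0.02005886,  0.06646227]), np.float64(-0.0009824590089010591))
strip top +y (array([0.48035612, 0.0275608 , 0.18541691]), np.float64(9.086129858867264e-05))
-0.012 [227.  174.4] [229.7 215.3] [218.  164.7] posttop [225.8 179.9]
-0.007 [226.9 172.6] [229.6 213.7] [217.9 162.9] posttop [225.8 179.9]
0 [226.7 170. ] [229.4 211.5] [217.7 160.4] posttop [225.8 179.9]
((34.104583740234375, -2.4025726318359375), (43.34340286254883, 64.21331787109375), 1.6138451099395752) [ 11.56101  -34.546494] [55.467022 29.232399]
```

The estimates agree: strip about 9 mm low (true seat near z 0.101), insertion at TCP z of about 0.155, lateral offset about 0. I'll approach along -X of the seat and then feel gently.

Emit:
apply_moves([
  [0,0,0,-9,-3,0,-1],
  [0,0,0,-9,-3,0,-1],
  [0,0,0,-7,-2,0,-1],
  [0,0,0,-2,-0.5,0,-1],
  [0,0,0,0,0,0,-1],
  [0,0,0,0,0,0,-1],
])

```text
clock: 6.3
ee_pos: [0.5361, 0.0181, 0.1553]
tcp_rot: [[0.955, 0.297, 0.001], [0.297, -0.955, -0.0], [0.001, 0.0, -1.0]]
contact_force: [0.2, -0.0, -3.3]
opening: 0.0111
grip_force: 59.9
```

Emit:
apply_moves([
  [0,0,0,-1.9,-0.6,0,-1],
  [0,0,0,-1.9,-0.6,0,-1],
  [0,0,0,-0.95,-0.3,0,-1],
  [0,0,0,-0.95,-0.3,0,-1],
  [0,0,0,0,0,0,-1],
])

```text
clock: 6.8
ee_pos: [0.5301, 0.0163, 0.155]
tcp_rot: [[0.955, 0.297, -0.0], [0.297, -0.955, 0.0], [-0.0, -0.0, -1.0]]
contact_force: [-0.1, 0.1, -3.6]
opening: 0.0113
grip_force: 59.9
```

Emit:
apply_moves([
  [0,0,0,-0.95,-0.3,0,-1],
  [0,0,0,-0.95,-0.3,0,-1],
  [0,0,0,-0.95,-0.3,0,-1],
  [0,0,0,0,0,0,-1],
])

```text
clock: 7.2
ee_pos: [0.5272, 0.0154, 0.155]
tcp_rot: [[0.955, 0.297, -0.0], [0.297, -0.955, 0.0], [-0.0, -0.0, -1.0]]
contact_force: [-0.1, -0.9, -3.6]
opening: 0.0112
grip_force: 59.9
```

Emit:
apply_moves([
  [0,0,0,-0.95,-0.3,0,-1],
  [0,0,0,-0.95,-0.3,0,-1],
  [0,0,0,0,0,0,-1],
])

```text
clock: 7.5
ee_pos: [0.5253, 0.0148, 0.155]
tcp_rot: [[0.955, 0.297, -0.0], [0.297, -0.955, 0.0], [-0.0, -0.0, -1.0]]
contact_force: [-0.7, 0.7, -3.5]
opening: 0.0109
grip_force: 59.9
```

Emit:
apply_moves([
  [0,0,0,-0.95,-0.3,0,-1],
  [0,0,0,-0.95,-0.3,0,-1],
  [0,0,0,0,0,0,-1],
])

```text
clock: 7.8
ee_pos: [0.5234, 0.0142, 0.155]
tcp_rot: [[0.955, 0.297, -0.0], [0.297, -0.955, 0.0], [-0.0, -0.0, -1.0]]
contact_force: [0.5, -0.4, -3.9]
opening: 0.0112
grip_force: 59.9
```

Emit:
apply_moves([
  [0,0,0,-0.95,-0.3,0,-1],
  [0,0,0,-0.95,-0.3,0,-1],
  [0,0,0,0,0,0,-1],
])

```text
clock: 8.1
ee_pos: [0.5215, 0.0136, 0.155]
tcp_rot: [[0.955, 0.297, -0.0], [0.297, -0.955, 0.0], [-0.0, -0.0, -1.0]]
contact_force: [-0.1, 0.3, -4.0]
opening: 0.011
grip_force: 59.9
```

Emit:
apply_moves([
  [0,0,0,-0.95,-0.3,0,-1],
  [0,0,0,-0.95,-0.3,0,-1],
  [0,0,0,0,0,0,-1],
])

```text
clock: 8.4
ee_pos: [0.5195, 0.0131, 0.1553]
tcp_rot: [[0.955, 0.297, -0.001], [0.297, -0.955, 0.0], [-0.001, -0.0, -1.0]]
contact_force: [-1.0, 0.8, -0.2]
opening: 0.0113
grip_force: 60.2
```

Emit:
apply_moves([
  [0,0,0,-0.95,-0.3,0,-1],
  [0,0,0,-0.95,-0.3,0,-1],
  [0,0,0,0,0,0,-1],
])

```text
clock: 8.7
ee_pos: [0.518, 0.0126, 0.1554]
tcp_rot: [[0.955, 0.297, 0.001], [0.297, -0.955, 0.0], [0.001, -0.0, -1.0]]
contact_force: [0.4, 2.3, -0.6]
opening: 0.011
grip_force: 60.2
```

The upward push of about 3.5 N means the hooks are rubbing on the slots' lower edges, so we're in the slots about 1.5 mm low. I'll raise slightly and go on.

Emit:
apply_moves([
  [0,0,0,0,0,0.7,-1],
  [0,0,0,0,0,0.7,-1],
  [0,0,0,0,0,0,-1],
])

```text
clock: 9.0
ee_pos: [0.5174, 0.0122, 0.156]
tcp_rot: [[0.955, 0.297, -0.001], [0.297, -0.955, -0.001], [-0.001, 0.0, -1.0]]
contact_force: [0.2, 0.5, -3.4]
opening: 0.0109
grip_force: 59.9
```

Emit:
apply_moves([
  [0,0,0,-0.95,-0.3,0,-1],
  [0,0,0,-0.95,-0.3,0,-1],
  [0,0,0,0,0,0,-1],
])

```text
clock: 9.3
ee_pos: [0.5156, 0.0117, 0.156]
tcp_rot: [[0.955, 0.297, -0.001], [0.297, -0.955, -0.0], [-0.001, -0.0, -1.0]]
contact_force: [0.1, -0.4, -4.4]
opening: 0.011
grip_force: 59.9
```

Emit:
apply_moves([
  [0,0,0,-0.95,-0.3,0,-1],
  [0,0,0,-0.95,-0.3,0,-1],
  [0,0,0,0,0,0,-1],
])

```text
clock: 9.6
ee_pos: [0.5153, 0.0116, 0.1562]
tcp_rot: [[0.955, 0.297, 0.005], [0.297, -0.955, 0.001], [0.005, 0.0, -1.0]]
contact_force: [6.8, 1.4, -8.5]
opening: 0.0109
grip_force: 59.0
```

Emit:
apply_moves([
  [0,0,0,-0.95,-0.3,0,-1],
  [0,0,0,0,0,0,-1],
])

```text
clock: 9.8
ee_pos: [0.5153, 0.0116, 0.1563]
tcp_rot: [[0.955, 0.297, 0.008], [0.297, -0.955, 0.002], [0.008, 0.001, -1.0]]
contact_force: [10.0, 3.2, -11.1]
opening: 0.0111
grip_force: 58.7
```

Contact at TCP X of 0.4954 with a reaction of about 10 N is the predicted flush position. I'll relieve the pressing and start down.

Emit:
apply_moves([
  [0,0,0,1.4,0.4,0,-1],
  [0,0,0,0,0,-1,-1],
  [0,0,0,0,0,0,-1],
])

```text
clock: 10.1
ee_pos: [0.5153, 0.0115, 0.156]
tcp_rot: [[0.955, 0.297, 0.002], [0.297, -0.955, 0.0], [0.002, 0.0, -1.0]]
contact_force: [3.4, 3.0, -4.1]
opening: 0.0109
grip_force: 59.9
```

Emit:
apply_moves([
  [0,0,0,0,0,-1,-1],
  [0,0,0,0,0,-1,-1],
  [0,0,0,0,0,0,-1],
])

```text
clock: 10.4
ee_pos: [0.5154, 0.0113, 0.1553]
tcp_rot: [[0.955, 0.297, 0.002], [0.297, -0.955, -0.0], [0.002, 0.001, -1.0]]
contact_force: [1.3, 2.7, 4.1]
opening: 0.0112
grip_force: 61.3
```

Emit:
apply_moves([
  [0,0,0,-0.1,0.4,-1,-1],
  [0,0,0,0,0,0,-1],
])

```text
clock: 10.6
ee_pos: [0.5155, 0.0114, 0.1551]
tcp_rot: [[0.955, 0.297, 0.002], [0.297, -0.955, -0.001], [0.002, 0.002, -1.0]]
contact_force: [0.2, 2.3, 8.1]
opening: 0.0108
grip_force: 61.7
```

Emit:
apply_moves([
  [0,0,0,0,0,-1,-1],
  [0,0,0,0,0,0,-1],
])

```text
clock: 10.8
ee_pos: [0.5155, 0.0115, 0.1545]
tcp_rot: [[0.955, 0.297, 0.002], [0.297, -0.955, -0.001], [0.002, 0.001, -1.0]]
contact_force: [-0.3, 2.7, 9.9]
opening: 0.011
grip_force: 61.9
```

Emit:
apply_moves([
  [0,0,0,0,0,-1,-1],
  [0,0,0,0,0,0,-1],
])

```text
clock: 11.0
ee_pos: [0.5152, 0.0122, 0.1527]
tcp_rot: [[0.955, 0.296, 0.002], [0.296, -0.955, 0.001], [0.002, -0.001, -1.0]]
contact_force: [-0.3, 4.7, 3.3]
opening: 0.0108
grip_force: 60.8
```

```bash
python3 - <<'E'
from m import *
a=grab('side');s=manip.sense();print(s['ee_pos'],s['contact_force'],s['ft_torque'])
np.save('s3.npy',a,allow_pickle=True)
cv2.imwrite('pics/s3.png',cv2.resize(a['color'][150:240,195:275,::-1],None,fx=6.6,fy=6.6,interpolation=cv2.INTER_CUBIC))
E
```

```text
[0.51509877 0.01233848 0.15231885] [0.92072183 4.87636641 4.54921003] [ 0.73369151 -0.03733243 -0.05144205]
```

View pics/s3.png

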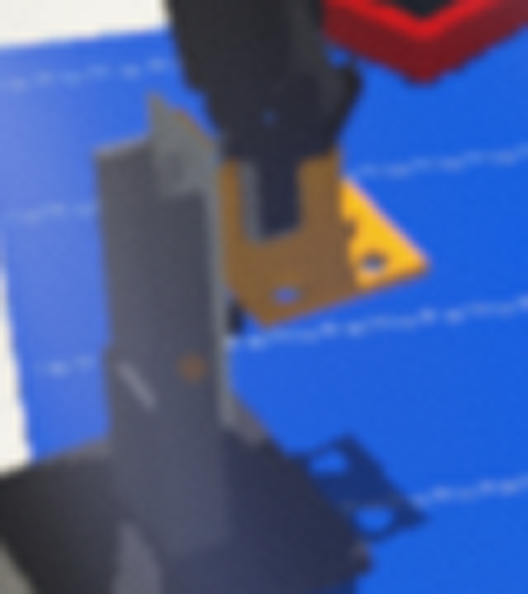

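The side crop shows the back plate flush on the strip, its lower corner right at the catch near (230,198), and the shelf level. A sideways push of 4 N toward +Y says to shift slightly that way and then continue down.

Emit:
apply_moves([
  [0,0,0,-0.2,0.7,0,-1],
  [0,0,0,0,0,-1,-1],
  [0,0,0,0,0,0,-1],
])

```text
clock: 11.35
ee_pos: [0.515, 0.0125, 0.1511]
tcp_rot: [[0.955, 0.297, 0.002], [0.297, -0.955, 0.0], [0.002, 0.001, -1.0]]
contact_force: [0.9, 2.9, 6.5]
opening: 0.011
grip_force: 61.4
```

Emit:
apply_moves([
  [0,0,0,0,0,-1,-1],
  [0,0,0,0,0,-1,-1],
  [0,0,0,0,0,0,-1],
])

```text
clock: 11.65
ee_pos: [0.515, 0.0126, 0.1486]
tcp_rot: [[0.955, 0.297, 0.002], [0.297, -0.955, 0.0], [0.002, 0.0, -1.0]]
contact_force: [1.9, 3.9, 4.7]
opening: 0.011
grip_force: 61.1
```

Emit:
apply_moves([
  [0,0,0,0,0.2,-1,-1],
  [0,0,0,0,0.2,-1,-1],
  [0,0,0,0,0,0,-1],
])

```text
clock: 11.95
ee_pos: [0.5149, 0.0128, 0.1453]
tcp_rot: [[0.955, 0.297, 0.002], [0.297, -0.955, -0.0], [0.002, 0.001, -1.0]]
contact_force: [5.1, 3.0, 0.9]
opening: 0.0111
grip_force: 60.6
```

Emit:
apply_moves([
  [0,0,0,0,0,-1,-1],
  [0,0,0,0,0,-1,-1],
  [0,0,0,0,0,0,-1],
])

```text
clock: 12.25
ee_pos: [0.5148, 0.0129, 0.143]
tcp_rot: [[0.955, 0.297, 0.002], [0.297, -0.955, 0.0], [0.002, 0.001, -1.0]]
contact_force: [5.3, 4.0, -0.8]
opening: 0.011
grip_force: 60.5
```

Emit:
apply_moves([
  [0,0,0,0.4,0.1,-1,-1],
  [0,0,0,0,0,0,-1],
])

```text
clock: 12.45
ee_pos: [0.5149, 0.0129, 0.142]
tcp_rot: [[0.955, 0.297, 0.001], [0.297, -0.955, -0.0], [0.001, 0.0, -1.0]]
contact_force: [4.2, 2.9, 0.1]
opening: 0.0112
grip_force: 60.5
```

Emit:
apply_moves([
  [0,0,0,0,0,-1,-1],
  [0,0,0,0,0,0,-1],
])

```text
clock: 12.65
ee_pos: [0.5149, 0.0128, 0.1419]
tcp_rot: [[0.955, 0.297, 0.001], [0.297, -0.955, -0.0], [0.0, 0.0, -1.0]]
contact_force: [2.6, 3.3, 4.2]
opening: 0.0111
grip_force: 61.2
```

Emit:
apply_moves([
  [0,0,0,0,0,-1,-1],
  [0,0,0,0,0,-1,-1],
  [0,0,0,0,0,0,-1],
])

```text
clock: 12.95
ee_pos: [0.5151, 0.0128, 0.1417]
tcp_rot: [[0.955, 0.297, -0.0], [0.297, -0.955, -0.0], [-0.0, 0.0, -1.0]]
contact_force: [-1.3, 3.2, 12.8]
opening: 0.0109
grip_force: 62.4
```

```bash
python3 - <<'E'
from m import *
a=grab('side');s=manip.sense();print(s['ee_pos'],s['contact_force'],s['ft_torque'])
cv2.imwrite('pics/s4.png',cv2.resize(a['color'][150:240,195:275,::-1],None,fx=6.6,fy=6.6,interpolation=cv2.INTER_CUBIC))
E
```

```text
[0.51506983 0.01280635 0.14168122] [-0.83730836  3.24538982 12.58251084] [ 0.56619824  0.52463897 -0.04587984]
```

View pics/s4.png

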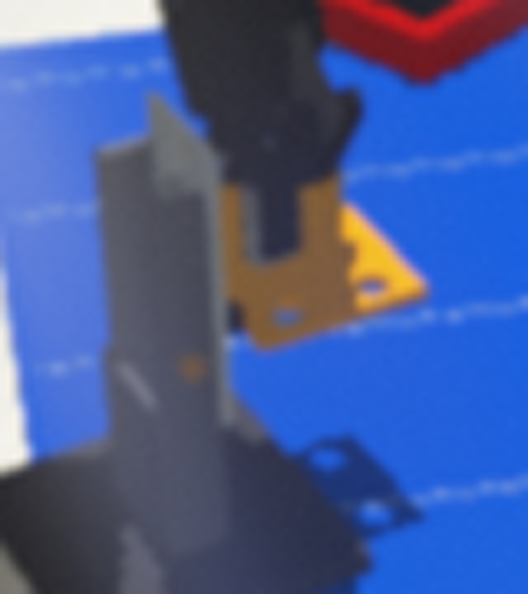

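The shelf has moved down, with the black catch at (230,198) now above the lower corner. The hard stop at z=0.1417 took about 16 N net, so it is seated. I'll relieve the load and release.

Emit:
apply_moves([
  [0,0,0,-0.1,0.4,1,-1],
  [0,0,0,0,0,1,-1],
  [0,0,0,0,0,0.7,-1],
  [0,0,0,0,0,0,-1],
])

```text
clock: 13.4
ee_pos: [0.5148, 0.0129, 0.142]
tcp_rot: [[0.955, 0.297, 0.001], [0.297, -0.955, -0.001], [0.001, 0.001, -1.0]]
contact_force: [3.9, -0.4, 0.9]
opening: 0.011
grip_force: 60.5
```

Emit:
apply_moves([
  [0,0,0,0,0,0,0],
  [0,0,0,0,0,0,0],
  [0,0,0,0,0,0,0.3],
  [0,0,0,0,0,0,0.3],
  [0,0,0,0,0,0,0.3],
  [0,0,0,0,0,0,0.3],
])

```text
clock: 14.0
ee_pos: [0.5143, 0.0133, 0.142]
tcp_rot: [[0.955, 0.297, -0.0], [0.297, -0.955, 0.0], [-0.0, -0.0, -1.0]]
contact_force: [-0.4, -1.1, 0.1]
opening: 0.0558
grip_force: 0.0
```

Released. I'll back straight up, then out, and look.

Emit:
apply_moves([
  [0,0,0,2,0.6,5,0.3],
  [0,0,0,0,0,15,0.3],
  [0,0,0,0,0,30,0.3],
  [0,0,0,0,0,35,0.3],
  [0,0,0,10,10,35,0.3],
  [0,0,0,30,30,20,0.3],
  [0,0,0,40,40,0,0.3],
  [0,0,0,40,40,0,0.3],
  [0,0,0,30,40,0,0.3],
  [0,0,0,0,0,0,0.3],
])

```text
clock: 15.0
ee_pos: [0.6593, 0.1689, 0.2816]
tcp_rot: [[0.954, 0.301, 0.0], [0.301, -0.954, 0.002], [0.001, -0.001, -1.0]]
contact_force: [0.6, -1.0, -0.3]
opening: 0.0553
grip_force: 0.0
```

```bash
python3 - <<'E'
from m import *
a=grab('side');b=grab('top');w=grab('wrist');s=manip.sense();print(s['clock'],s['ee_pos'],s['contact_force'])
im=np.zeros((540,800,3),np.uint8)
im[:540,:360]=cv2.resize(a['color'][150:240,195:255,::-1],(360,540),interpolation=cv2.INTER_CUBIC)
im[:270,360:720]=cv2.resize(b['color'][190:250,220:300,::-1],(360,270),interpolation=cv2.INTER_CUBIC)
im[270:,360:720]=cv2.resize(w['color'][:,:,::-1],(360,270))
cv2.imwrite('pics/end.png',im)
E
```

```text
15.15 [0.65714517 0.16470015 0.28285538] [ 0.03437006 -0.47290698 -0.24245542]
```

View pics/end.png

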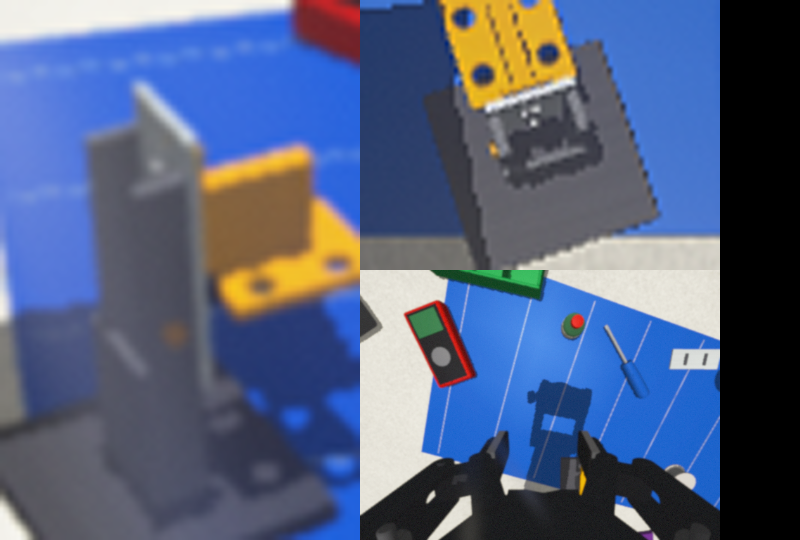

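The side and top views show the shelf hanging level, flush and centred on the grey upright. Its lower corner is at the same pixel (235,203) as when it was pressed down, so it did not spring back. The bystanders are in place and the arm is clear, so I'm handing in.

```bash
python3 -c "
from rig import manip
print(manip.sign_off())"
```

```text
the job is handed in; nothing more can be done
None
```

I hung the yellow shelf on the grey upright by both tabs, pressed it down to a hard stop, let go and handed the job in; it hangs flush and level in the pictures, but I inferred the pin and catch positions from that stop rather than reading them, and no verdict came back.

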